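# Load the vial rack and hold the shaker's clamping bar for locking

## Task

Finish loading the blue rack on the shaker: put the two amber vials from the steel tray, one by one and upright, into the two empty end pockets of the rack, right down to the pocket floors. Then push the shaker's black sliding bar against the rack so that the loaded rack slides up square against the grey foam-covered fixed bar, and keep it pressed on that bar with a steady 12 newtons (give or take 6, and never above 25) so that a colleague can lock the orange knobs: hold it so for at least two seconds and finish while still pressing. Leave the two vials already in the rack in their pockets, and do not shift the flask, the beaker or the jar on the bench.

Things in the scene. Friction and masses are not known exactly. Their poses are not given: they have to be found in the camera images.
- shaker: low white bench shaker, fixed, 300 x 312 mm, aluminium platform on top, 92 mm above the origin. Origin: centre of its underside, on the bench. z up; x points from the sliding bar to the fixed bar (the push direction), y along both bars. Steel side rails at y = +-150 mm, 40 mm high and 10 mm thick, carry the bars.
- clamp_bar: the sliding bar: smooth black sleeve that turns freely on its rod, 24 mm in diameter, 250 mm long along y, an orange knob at each end outside the rails (not to be turned). Origin on its axis at mid-length, 26 mm above the platform; axes as the shaker's. Slides only along x with 1.5 N drag. Push it at its middle from behind (-x side) with closed fingers; free room behind it, 14 mm under it.
- fence: the grey foam-covered fixed bar, at the shaker's +x side: 24 mm in diameter, 250 mm long along y. Origin on the sleeve's axis at mid-length, 26 mm above the platform; axes as the shaker's. The foam sleeve gives towards +x by 1 mm per 3 N (4 mm at 12 N, at most 10 mm) and springs back; this origin moves with it.
- rack: blue vial rack, loose on the platform between the bars and nearly parallel to them: 44 mm wide (x), 172 mm long (y), 36 mm high, 0.3 kg. Origin: centre of its underside. Four pockets in a row, 30.5 mm wide, 28 mm deep (floor 8 mm above the origin), at y = -63, -21, 21, 63 mm; the inner two are taken. Full, it slides on the platform with about 3 N of drag.
- pocket_a (a point): centre of the mouth of the empty end pocket at the rack's y = -63 mm, at the rack's top face
- pocket_b (a point): centre of the mouth of the inner pocket at y = -21 mm, holding vial_3
- pocket_c (a point): centre of the mouth of the inner pocket at y = +21 mm, holding vial_4
- pocket_d (a point): centre of the mouth of the empty end pocket at the rack's y = +63 mm, at the rack's top face
- vial_1_center (a point): centre (half-way up) of a vial to load: amber with white ridged cap, a straight cylinder 27 mm in diameter, 66 mm high (cap: top 18 mm), 45 g, upright on the tray. Seated, it stands 38 mm out of the rack's top. Grasp it high, fingers across the row (along the rack's x): neighbouring vials are only 42 mm away.
- vial_2_center (a point): centre (half-way up) of the other vial to be loaded, the same as vial_1; either goes into either end pocket
- vial_3_center (a point): centre of the same kind of vial already seated in pocket_b
- vial_4_center (a point): centre of the same kind of vial already seated in pocket_c
- tray: fixed shallow steel tray, 190 x 110 mm (x, y), floor 3 mm thick, rim 14 mm high, at the left or the right of the shaker; origin at the centre of its underside on the bench. The two vials stand on it about 80 to 110 mm apart along its x.
- flask_center (a point): centre of a stoppered conical flask with magenta contents, 82 mm wide at the foot, 154 mm high with its stopper, standing on a round green stirrer 128 mm wide and 56 mm high at the other side of the shaker; not to be touched
- beaker_mid (a point): half-way up a glass beaker 62 mm wide and 86 mm high on the bench right of the shaker; a bystander
- jar_mid (a point): half-way up a small white jar with a red lid, 47 mm wide and 56 mm high, on the bench left of the shaker; a bystander
There are look-alikes about, which are no part of the job. Leave any red look-alike of the part that bears vial_2_center alone.

How it is judged:
By the outcome, as a careful person would: the job done as asked, in the order asked, and still so for the second after the job is handed in, while the arm keeps its last pose, push and grip.
It also fails if it takes over 72 s, if anything falls off the work surface, if the arm or the gripper's body presses on something with over 40 N, if the wrist force passes 120 N, or if a joint passes its speed limit or range.

## Robot

A 6-joint arm with a two-finger parallel gripper is mounted at the origin on the work surface. World frame = base frame: x ahead of the robot, y to its left, z up, the work surface at z = 0. Lengths are in m, angles in rad, forces in N, time in s.
With the tool pointing down it reaches from about 0.425 to 0.95 m from the base axis. Payload 3.5 kg.
Tool frame: the origin (TCP) lies midway between the tips of the shut fingers; the grasp point (between the pads) lies 19 mm behind it (ctrl.hold_point_z is the distance from the TCP to the grasp point, in m); z points along the fingers, y is the direction in which the jaws open and shut (so a half turn about z gives the same grasp; the last joint's range is limited). The gripper opens to 85 mm and grips with 20 to 120 N. Pads are 22 mm wide; open, the fingers measure 114 mm over their backs; the gripper's body (76 mm by 85 mm) begins 54 mm behind the grasp point. The pads swing forward as they close: fully open they stand 13 mm farther back than shut.
Start: joints at [-1.469, 0.286, 1.577, -0, 1.279, -0.15], TCP at [0.168, -0.654, 0.231] pointing down, gripper open.
Joint ranges: [-2.77, 2.77], [-0.9, 2.22], [0.21, 2.48], [-1.53, 4.67], [0.24, 2.81], [-2.84, 2.84]. Speed limits (rad/s): [2.79, 2.79, 3.14, 3.14, 3.14, 3.14].

## Interface

Orientations are given as a unit quaternion [w, x, y, z].
In Python, from workcell import ctrl gives the robot as it stands.
- The arm moves only by the shell command python3 -m crank 'ROWS' [OPENING] [FORCE]. ROWS is JSON, a list that holds one entry, the list of rows, each a list of 6 numbers: the shift along the tool's x, y, z in cm, then the turn, a rotation vector about the tool's x, y, z in degrees. A call has exactly 10 rows; each row shifts and turns the commanded pose from where the row before left it, along the tool's axes as they then stand; what a row does not reach is not made up. A row lasts 1/10 s, in which the tool goes at most 50 mm and 8.59 degrees, less where a joint would pass 70% of its speed; a pose out of reach is approached as far as the arm can. A call with a gripper value outside its range is refused whole. OPENING is the finger opening in cm, from 0 to 8.54, set as the call begins (- or left out, the last holds). The fingers move at their own pace and stop on an object; FORCE is the grip in N (left out, the last holds). Time passes only in rows, so rows that do not move let the fingers close, or fill a call up. It gives the time, the measured TCP pose, the force and the opening at its end, in the units of the state.
- ctrl.read_state(): the state, without advancing time (a new reading comes with each control period).
- ctrl.camera(name): name is "side" or "top" or "wrist"; returns a dict with "frame" (384x512x3 uint8, red, green, blue), "range_z" (384x512 float32, m along the optical axis (not along the pixel's ray), 0 where there is no reading), "fx", "fy", "cx", "cy" (pixels), "world_to_cam" (4x4, takes a point from world to camera coordinates). Camera axes: x right, y down, z forward; pixel columns grow to the right and rows downward; lengths in m; the calibration is good to about 2 mm. A picture is of the moment at which its call begins.
- ctrl.close_job(): hands the job in, once; it reports no verdict.
The state is a dict: "time_s": time; "qpos": joint angles; "qvel": joint speeds; "tau": joint torques, N m; "ee_pos": TCP position; "tool_rot": TCP orientation; "contact_force": force on the tool from outside, world axes, zero at the start; "moment": the same for the moment, N m; "grip_width": finger opening in m.
Only numpy, scipy, OpenCV 4.12 (cv2) and the standard library are available. Lean on these libraries where they do the work, as an engineer would, in place of code of your own. Each camera call takes 0.05 s, during which the arm holds its last target. There are 200 camera calls.

## Working session

There is one attempt and no reset: what is moved stays moved. The work goes in short steps, Python scripts to look and compute and a shell command to move; the robot and the scene stay as the last step left them, time stands still between calls to the robot, and variables do not carry over. Pictures are saved under pics/ and viewed, about 8 in all and at most 12, crops included, and the job is handed in when it is done.

```bash
mkdir -p pics; cat > h.py <<'E'
import numpy as np,cv2
from workcell import ctrl
def save(c,n,crop=None,s=1):
    f=cv2.cvtColor(c["frame"],cv2.COLOR_RGB2BGR)
    if crop: x0,y0,x1,y1=crop; f=f[y0:y1,x0:x1]
    if s!=1: f=cv2.resize(f,None,fx=s,fy=s,interpolation=cv2.INTER_CUBIC)
    cv2.imwrite("pics/"+n,f)
def world(c):
    z=c["range_z"].astype(float); v,u=np.mgrid[:z.shape[0],:z.shape[1]]
    P=np.stack([(u-c["cx"])/c["fx"]*z,(v-c["cy"])/c["fy"]*z,z,np.ones_like(z)],-1)
    W=(P@np.linalg.inv(c["world_to_cam"]).T)[...,:3]; W[z==0]=np.nan; return W
def ray(c,u,v,h):
    "point of pixel u,v at world height h"
    M=np.linalg.inv(c["world_to_cam"]); d=M[:3,:3]@[(u-c["cx"])/c["fx"],(v-c["cy"])/c["fy"],1]; o=M[:3,3]
    return o+d*(h-o[2])/d[2]
E
python3 - <<'E'
from h import *
import pickle
C={n:ctrl.camera(n) for n in("top","side")}
pickle.dump(C,open("c0.pkl","wb"))
for n in C: save(C[n],n+"0.png",s=1.5)
print(ctrl.read_state()); print(C["top"]["world_to_cam"],C["top"]["fx"])
E
```

```text
{'time_s': 0.1, 'qpos': array([-1.46901685e+00,  2.87132089e-01,  1.57803543e+00, -2.64779335e-05,
        1.27861176e+00, -1.49990569e-01]), 'qvel': array([ 0.0013665 , -0.00084223, -0.00376022, -0.0005982 ,  0.00094202,
        0.00068173]), 'tau': array([ 5.74995829e-04, -4.07297087e+01, -2.93700045e+01, -1.40719917e-04,
        3.37359008e-03,  1.00277896e-05]), 'ee_pos': array([ 0.16812208, -0.65310872,  0.23004621]), 'tool_rot': array([-1.09329653e-03,  9.92085865e-01,  1.25556526e-01,  1.36822488e-05]), 'contact_force': array([-0.05084281, -0.40300312,  0.03677438]), 'moment': array([ 0.00734317,  0.0192376 , -0.00643548]), 'grip_width': 0.08539755340468012}
[[ 5.58557328e-02 -9.98438540e-01  7.86686466e-04 -5.80179257e-02]
 [-9.77624334e-01 -5.48513331e-02 -2.03081245e-01  6.14719038e-01]
 [ 2.02807293e-01  1.05741680e-02 -9.79161574e-01  9.66118641e-01]
 [ 0.00000000e+00  0.00000000e+00  0.00000000e+00  1.00000000e+00]] 366.2212208433121
```

View pics/top0.png

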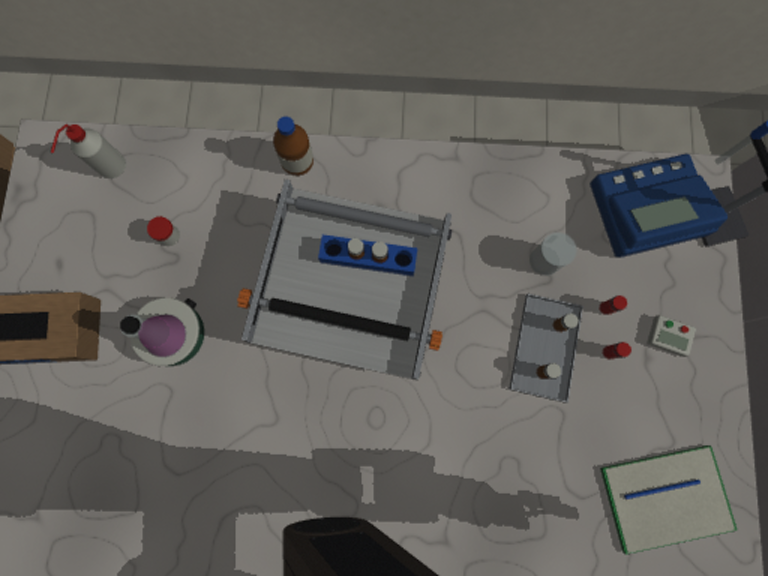

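View pics/side0.png

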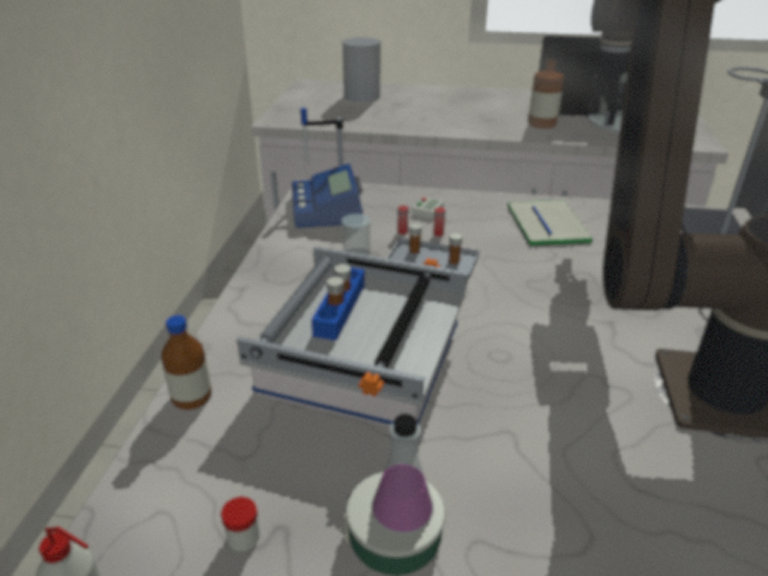

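Top view (768×576 picture): the rack is at (368,254), with empty pockets at (334,246) and (403,258). Black bar is at (340,319), fence at (365,215). What could be taken for the wanted vials:
- Amber, white-capped vials on the tray, caps at (569,321) and (552,371). These fit the description, so I choose them.
- Red vials at (614,304) and (618,350), which are look-alikes off the tray.
- Vials already in the rack at (356,246) and (380,251).

The large amber bottle at (293,145) and the flask at (165,335) are clear.

```bash
python3 - <<'E'
from h import *
import pickle
C=pickle.load(open("c0.pkl","rb")); c=C["top"]; W=world(c); f=c["frame"].astype(int)
def near(u,v,r=12):
    u,v=u/1.5,v/1.5; s=np.zeros(f.shape[:2],bool); s[int(v-r):int(v+r),int(u-r):int(u+r)]=1; return s
for n,p,h in(("t1",(569,321),.069),("t2",(552,371),.069),("v4",(356,246),.166),("v3",(380,251),.166)):
    m=near(*p)&(abs(W[...,2]-h)<.008)
    print(n,m.sum(),W[m].mean(0).round(4),np.ptp(W[m],0).round(3),'ray',ray(c,p[0]/1.5,p[1]/1.5,h).round(4))
m=(f[...,2]>f[...,0]+30)&(abs(W[...,2]-.128)<.006)&(W[...,0]<.85)&(abs(W[...,1])<.3)
p=W[m][:,:2].astype(np.float32); print("rack",m.sum(),W[m].mean(0),cv2.minAreaRect(p))
for n,p,h in(("A",(403,258),.128),("D",(334,246),.128)): print(n,ray(c,p[0]/1.5,p[1]/1.5,h).round(4))
for n,a,b in(("bar",(272,304),(408,334)),("fence",(297,203),(436,232))):
    P=[ray(c,q[0]/1.5,q[1]/1.5,.13) for q in(a,b)]; d=P[0]-P[1]; print(n,P[0].round(4),P[1].round(4),((P[0]+P[1])/2).round(4),np.degrees(np.arctan2(-d[0],d[1])))
# bar points by depth
for n,p in(("bar",(340,319)),("fence",(365,217))):
    m=near(*p,r=9)&(W[...,2]>.112)&(W[...,2]<.136); print(n,m.sum(),W[m].mean(0).round(4),W[m].max(0).round(4))
u,v=569,346;save(c,"crop1.png",(325,180,435,280),6)
E
```

```text
t1 84 [ 0.5705 -0.3853  0.0688] [0.026 0.025 0.01 ] ray [ 0.5693 -0.3845  0.069 ]
t2 87 [ 0.478  -0.3531  0.0689] [0.027 0.027 0.013] ray [ 0.4764 -0.3524  0.069 ]
v4 92 [0.6629 0.0111 0.1658] [0.026 0.042 0.011] ray [0.6627 0.0106 0.166 ]
v3 98 [ 0.6598 -0.0278  0.1663] [0.026 0.044 0.012] ray [ 0.6562 -0.0308  0.166 ]
rack 618 [ 0.65952932 -0.00800479  0.12819108] ((0.6619285345077515, -0.007818832993507385), (0.17206144332885742, 0.04501223564147949), 84.53990173339844)
A [ 0.6561 -0.072   0.128 ]
D [0.6712 0.0516 0.128 ]
bar [0.5604 0.1515 0.13  ] [ 0.5214 -0.0866  0.13  ] [0.5409 0.0325 0.13  ] -9.300413905937695
fence [0.7472 0.1238 0.13  ] [ 0.7067 -0.1286  0.13  ] [ 0.7269 -0.0024  0.13  ] -9.111583716321563
bar 167 [0.5417 0.0352 0.1275] [0.5581 0.0589 0.1358]
fence 159 [0.7295 0.0021 0.1277] [0.7467 0.0263 0.1344]
```

View pics/crop1.png

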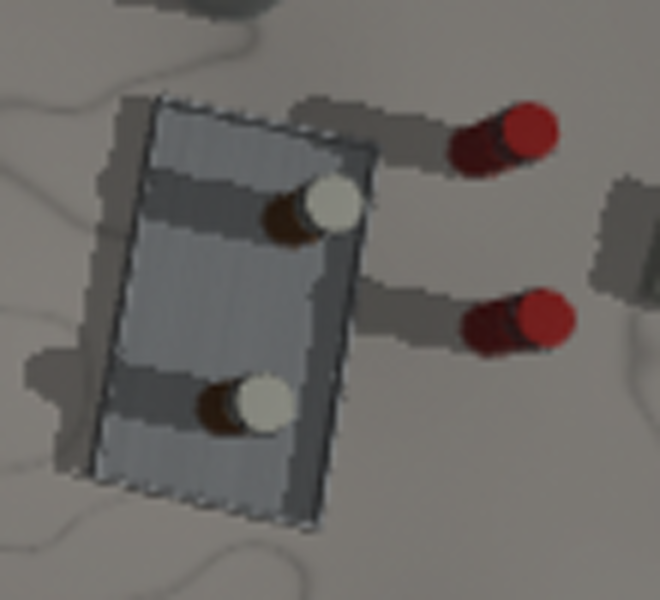

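The crop shows the two white caps with amber bodies at (333,203) and (266,403), both inside the tray. The red look-alikes at (530,130) and (545,318) are outside it. Measured heights match the expected 0.069, 0.166 and 0.128. Next I turn the tool so its y axis lies along the rack's x, then move above vial t2.

```bash
python3 -m crank '[[[0,0,0,0,0,-7],[0,0,0,0,0,-7],[0,0,0,0,0,-7],[0,0,0,0,0,-7],[0,0,0,0,0,-7],[0,0,0,0,0,-7],[0,0,0,0,0,-7],[0,0,0,0,0,-7],[0,0,0,0,0,-7],[0,0,0,0,0,-7]]]' 6 40
python3 -m crank '[[[3.34,2.74,0,0,0,0],[3.34,2.74,0,0,0,0],[3.34,2.74,0,0,0,0],[3.34,2.74,0,0,0,0],[3.34,2.74,0,0,0,0],[3.34,2.74,0,0,0,0],[3.34,2.74,0,0,0,0],[3.34,2.74,0,0,0,0],[3.34,2.74,0,0,0,0],[3.34,2.74,0,0,0,0]]]'
python3 - <<'E'
from h import *
c=ctrl.camera("wrist"); save(c,"w1.png"); s=ctrl.read_state(); print(s["qpos"].round(3),s["ee_pos"],s["tool_rot"])
W=world(c); f=c["frame"].astype(int)
m=(abs(W[...,2]-.069)<.006)&(f.min(-1)>90)
n,l,st,ce=cv2.connectedComponentsWithStats(m.astype(np.uint8))
for i in range(1,n):
    if st[i,4]>60: q=W[l==i]; print(st[i],ce[i].round(0),q.mean(0).round(4),((q.max(0)+q.min(0))/2).round(4))
E
```

```text
time_s: 1.1
ee_pos: [0.1681, -0.6533, 0.2305]
tool_rot: [-0.001, 0.739, 0.674, 0.0]
contact_force: [0.9, -0.2, -0.1]
grip_width: 0.0599
time_s: 2.1
ee_pos: [0.4741, -0.3462, 0.2308]
tool_rot: [-0.0, 0.741, 0.672, -0.0]
contact_force: [1.3, -0.9, 0.1]
grip_width: 0.0601
[-0.795  0.096  1.798  0.005  1.249 -0.704] [ 0.47783761 -0.34158964  0.23086108] [-6.63409085e-04  7.39259344e-01  6.73416102e-01  2.43614351e-03]
[435 133  41  55 407] [447. 155.] [ 0.6754 -0.3512  0.0691] [ 0.6843 -0.358   0.069 ]
[245 164  26  25 482] [258. 176.] [ 0.4764 -0.3543  0.0684] [ 0.4762 -0.3549  0.0671]
[333 185  25  24 449] [345. 197.] [ 0.5689 -0.3868  0.0685] [ 0.5692 -0.387   0.0674]
```

View pics/w1.png

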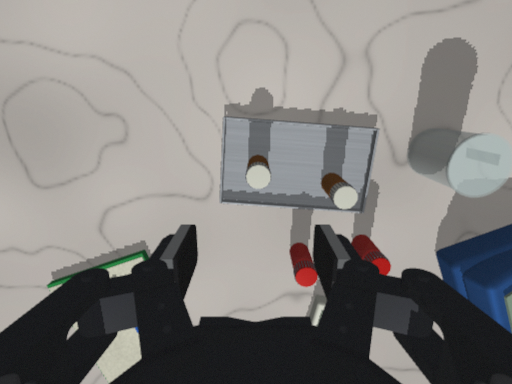

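The wrist view shows the tray vials' caps at (258,176) and (345,197) and the red ones at (304,270) and (372,255). The cap position agrees with the top camera to within 2 mm. I descend part of the way over t2.

```bash
python3 -m crank '[[[-0.2,0.2,1,0,0,0],[-0.2,0.2,2,0,0,0],[-0.2,0.1,2,0,0,0],[0,0,2,0,0,0],[0,0,2,0,0,0],[0,0,2,0,0,0],[0,0,1,0,0,0],[0,0,0,0,0,0],[0,0,0,0,0,0],[0,0,0,0,0,0]]]'
python3 - <<'E'
from h import *
c=ctrl.camera("wrist"); s=ctrl.read_state(); print(s["ee_pos"],s["tool_rot"])
W=world(c); f=c["frame"].astype(int)
m=(abs(W[...,2]-.069)<.006)&(f.min(-1)>90)
n,l,st,ce=cv2.connectedComponentsWithStats(m.astype(np.uint8))
for i in range(1,n):
    if st[i,4]>60: q=W[l==i]; print(st[i],ce[i].round(0),q.mean(0).round(4),((q.max(0)+q.min(0))/2).round(4))
E
```

```text
time_s: 3.15
ee_pos: [0.4782, -0.3552, 0.1127]
tool_rot: [0.001, 0.741, 0.672, 0.0]
contact_force: [0.4, -0.1, 0.5]
grip_width: 0.06
[ 0.47828856 -0.35514131  0.11274033] [1.27132518e-03 7.40684064e-01 6.71852291e-01 1.68093502e-06]
[ 232  185   41   40 1197] [252. 205.] [ 0.4766 -0.3542  0.0684] [ 0.4763 -0.355   0.0668]
[ 368  218   40   37 1092] [388. 237.] [ 0.5686 -0.3866  0.0684] [ 0.5692 -0.3875  0.0668]
```

```bash
python3 -m crank '[[[0.1,-0.1,0.6,0,0,0],[0,0,1.2,0,0,0],[0,0,1.4,0,0,0],[0,0,1.4,0,0,0],[0,0,1.2,0,0,0],[0,0,0.9,0,0,0],[0,0,0.5,0,0,0],[0,0,0.2,0,0,0],[0,0,0.1,0,0,0],[0,0,0,0,0,0]]]'
python3 -m crank '[[[0,0,0,0,0,0],[0,0,0,0,0,0],[0,0,0,0,0,0],[0,0,0,0,0,0],[0,0,0,0,0,0],[0,0,0,0,0,0],[0,0,0,0,0,0],[0,0,0,0,0,0],[0,0,0,0,0,0],[0,0,0,0,0,0]]]' 2 40
```

```text
time_s: 4.2
ee_pos: [0.4771, -0.3535, 0.0368]
tool_rot: [0.0, 0.741, 0.672, 0.0]
contact_force: [-0.4, 0.2, -1.2]
grip_width: 0.0602
time_s: 5.2
ee_pos: [0.4772, -0.3536, 0.0369]
tool_rot: [0.001, 0.741, 0.672, -0.0]
contact_force: [-0.6, 0.7, 4.7]
grip_width: 0.026
```

```bash
python3 -m crank '[[[0,0,-0.8,0,0,0],[0,0,-1.8,0,0,0],[0,0,-2.5,0,0,0],[0,0,-3,0,0,0],[0,0,-3,0,0,0],[0,0,-3,0,0,0],[0,0,-2.8,0,0,0],[0,0,-2,0,0,0],[0,0,-1,0,0,0],[0,0,-0.5,0,0,0]]]'
python3 -m crank '[[[1.5,1,0,0,0,0],[3,2,0,0,0,0],[4,2.4,0,0,0,0],[4,2.4,0,0,0,0],[4,2.4,0,0,0,0],[4,2.4,0,0,0,0],[3.5,2,0,0,0,0],[2,1.1,0,0,0,0],[1,0.7,0,0,0,0],[0,0,0,0,0,0]]]'
python3 - <<'E'
from h import *
import pickle
c=ctrl.camera("wrist"); s=ctrl.read_state(); print(s["ee_pos"],s["tool_rot"],s["grip_width"])
pickle.dump(c,open("c2.pkl","wb")); save(c,"w2.png",s=1.5)
W=world(c); f=c["frame"].astype(int)
m=(f[...,2]>f[...,0]+30)&(abs(W[...,2]-.128)<.005)
p=W[m][:,:2].astype(np.float32); print(m.sum(),W[m].mean(0),cv2.minAreaRect(p))
m=(abs(W[...,2]-.166)<.005)&(f.min(-1)>90)
n,l,st,ce=cv2.connectedComponentsWithStats(m.astype(np.uint8))
for i in range(1,n):
    if st[i,4]>60: q=W[l==i]; print(st[i],ce[i].round(0),q.mean(0).round(4),((q.max(0)+q.min(0))/2).round(4))
E
```

```text
time_s: 6.2
ee_pos: [0.4768, -0.3532, 0.2408]
tool_rot: [0.0, 0.741, 0.672, 0.0]
contact_force: [-0.7, 0.2, -0.7]
grip_width: 0.026
time_s: 7.2
ee_pos: [0.6662, -0.0993, 0.2385]
tool_rot: [-0.001, 0.74, 0.673, -0.001]
contact_force: [0.4, -1.1, -0.4]
grip_width: 0.0258
[ 0.66580191 -0.10046858  0.23895297] [-0.00085114  0.74043582  0.672126   -0.0008461 ] 0.026205286186084753
5337 [ 0.66039795 -0.0224411   0.12748446] ((0.6594157218933105, -0.024698004126548767), (0.13993752002716064, 0.044096142053604126), 84.73580169677734)
[ 214   14   42   45 1399] [234.  36.] [0.6631 0.012  0.1655] [0.6629 0.0119 0.1645]
[ 217   82   39   39 1150] [236. 101.] [ 0.6592 -0.0295  0.1655] [ 0.6593 -0.0297  0.1647]
```

View pics/w2.png

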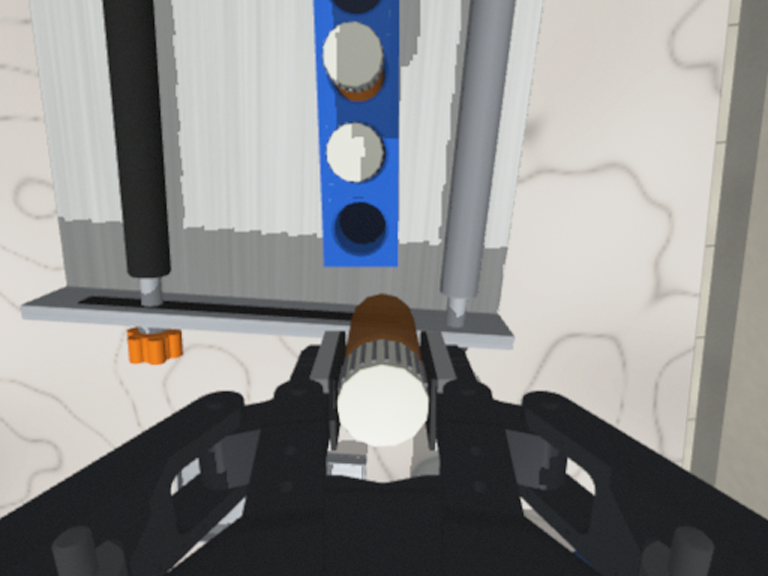

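The held vial is upright in the jaws, with its cap at (383,405). Pocket A's mouth is at (360,222), and the seated caps are at (353,55) and (356,152). I check the camera against the held cap.

```bash
python3 - <<'E'
from h import *
import pickle
c=pickle.load(open("c2.pkl","rb")); W=world(c); f=c["frame"].astype(int)
p=np.array([.6658,-.1005]); zt=.2389+.0321
m=(abs(W[...,2]-zt)<.006)&(f.min(-1)>90); print(m.sum(),W[m].mean(0),np.ptp(W[m],0))
print(ray(c,383/1.5,405/1.5,zt))
# pocket A rim: dark ellipse
print(ray(c,360/1.5,222/1.5,.128))
E
python3 -m crank '[[[0,0,0,0,0,0],[0,0,0,0,0,0],[0.4,-0.2,0.2,0,0,0],[0.5,-0.3,0.3,0,0,0],[0.5,-0.3,0.5,0,0,0],[0.5,-0.3,0.5,0,0,0],[0.5,-0.2,0.5,0,0,0],[0.4,-0.1,0.5,0,0,0],[0,0,0.3,0,0,0],[0,0,0,0,0,0]]]'
python3 - <<'E'
from h import *
s=ctrl.read_state(); p=s["ee_pos"]; q=s["tool_rot"]
a=2*np.arctan2(q[2],q[1]); tx=np.array([np.cos(a),np.sin(a)]);ty=np.array([np.sin(a),-np.cos(a)])
d=np.array([.6551,-.0716])-p[:2]; print(p,q,d@tx*100,d@ty*100)
E
```

```text
3193 [ 0.66634115 -0.09863579  0.27021995] [0.05271606 0.02768793 0.01182681]
[ 0.66644561 -0.10016958  0.271     ]
[ 0.65600905 -0.06833211  0.128     ]
time_s: 8.25
ee_pos: [0.6548, -0.071, 0.2114]
tool_rot: [-0.0, 0.741, 0.672, -0.0]
contact_force: [0.0, 0.5, -0.5]
grip_width: 0.0261
[ 0.65477278 -0.0709906   0.21144835] [-4.96322106e-04  7.40534750e-01  6.72017763e-01 -4.04270330e-04] -0.05748720647188549 0.03846610513246484
```

```bash
python3 -m crank '[[[-0.1,0,0.4,0,0,0],[0,0,0.6,0,0,0],[0,0,0.8,0,0,0],[0,0,0.8,0,0,0],[0,0,0.8,0,0,0],[0,0,0.6,0,0,0],[0,0,0.3,0,0,0],[0,0,0.2,0,0,0],[0,0,0,0,0,0],[0,0,0,0,0,0]]]'
python3 -m crank '[[[0,0,0.1,0,0,0],[0,0,0.1,0,0,0],[0,0,0.1,0,0,0],[0,0,0.1,0,0,0],[0,0,0.1,0,0,0],[0,0,0.1,0,0,0],[0,0,0.1,0,0,0],[0,0,0.1,0,0,0],[0,0,0.1,0,0,0],[0,0,0,0,0,0]]]'
```

```text
time_s: 9.25
ee_pos: [0.6552, -0.0723, 0.1677]
tool_rot: [0.0, 0.741, 0.672, 0.0]
contact_force: [0.3, 0.6, -0.3]
grip_width: 0.0258
time_s: 10.25
ee_pos: [0.655, -0.0719, 0.1578]
tool_rot: [-0.0, 0.741, 0.672, 0.0]
contact_force: [0.7, 2.2, -0.5]
grip_width: 0.026
```

No axial force 4 mm below the mouth, so the vial is in the pocket. I lower it on.

```bash
python3 -m crank '[[[0.07,0,0.2,0,0,0],[0,0,0.3,0,0,0],[0,0,0.3,0,0,0],[0,0,0.3,0,0,0],[0,0,0.3,0,0,0],[0,0,0.3,0,0,0],[0,0,0.3,0,0,0],[0,0,0.1,0,0,0],[0,0,0,0,0,0],[0,0,0,0,0,0]]]'
python3 -m crank '[[[0,0,0.1,0,0,0],[0,0,0.05,0,0,0],[0,0,0.05,0,0,0],[0,0,0.05,0,0,0],[0,0,0,0,0,0],[0,0,0,0,0,0],[0,0,0,0,0,0],[0,0,0,0,0,0],[0,0,0,0,0,0],[0,0,0,0,0,0]]]'
```

```text
time_s: 11.25
ee_pos: [0.655, -0.0716, 0.1373]
tool_rot: [-0.0, 0.741, 0.672, -0.0]
contact_force: [0.1, 1.0, -0.6]
grip_width: 0.0262
time_s: 12.25
ee_pos: [0.655, -0.0715, 0.1348]
tool_rot: [0.0, 0.741, 0.672, 0.0]
contact_force: [-0.4, 0.1, 0.5]
grip_width: 0.0258
```

```bash
python3 -m crank '[[[0,0,0.05,0,0,0],[0,0,0.05,0,0,0],[0,0,0,0,0,0],[0,0,0,0,0,0],[0,0,0,0,0,0],[0,0,0,0,0,0],[0,0,0,0,0,0],[0,0,0,0,0,0],[0,0,0,0,0,0],[0,0,0,0,0,0]]]'
python3 -m crank '[[[0,0,0,0,0,0],[0,0,0,0,0,0],[0,0,0,0,0,0],[0,0,0,0,0,0],[0,0,-0.4,0,0,0],[0,0,-1,0,0,0],[0,0,-2,0,0,0],[0,0,-2.5,0,0,0],[0,0,-2.6,0,0,0],[0,0,-2,0,0,0]]]' 5
python3 - <<'E'
from h import *
import pickle
c=ctrl.camera("wrist"); s=ctrl.read_state(); print(s["ee_pos"],s["tool_rot"],s["grip_width"])
save(c,"w3.png"); pickle.dump(c,open("c3.pkl","wb"))
W=world(c); f=c["frame"].astype(int)
m=(abs(W[...,2]-.166)<.012)&(f.min(-1)>90)
n,l,st,ce=cv2.connectedComponentsWithStats(m.astype(np.uint8))
for i in range(1,n):
    if st[i,4]>60: q=W[l==i]; print(st[i],ce[i].round(0),q.mean(0).round(4),np.median(q[:,2]))
p=s["ee_pos"]; q=s["tool_rot"]
a=2*np.arctan2(q[2],q[1]); tx=np.array([np.cos(a),np.sin(a)]);ty=np.array([np.sin(a),-np.cos(a)])
d=np.array([.569,-.387])-p[:2]; print(d@tx*100,d@ty*100)
E
```

```text
time_s: 13.25
ee_pos: [0.6551, -0.0715, 0.1339]
tool_rot: [0.0, 0.741, 0.672, 0.0]
contact_force: [-0.3, 0.4, 2.3]
grip_width: 0.0262
time_s: 14.25
ee_pos: [0.6557, -0.0716, 0.2421]
tool_rot: [0.001, 0.741, 0.672, 0.001]
contact_force: [0.8, 0.5, 0.1]
grip_width: 0.0499
[ 0.65733815 -0.07203461  0.24633104] [0.00408473 0.74060342 0.67192473 0.00265471] 0.050468210334148104
[ 234   58   39   41 1203] [253.  78.] [0.663  0.0123 0.1655] 0.1655268231194445
[ 235  119   38   38 1034] [253. 138.] [ 0.6591 -0.0292  0.1655] 0.16553217263612086
[236 174  35  36 926] [253. 192.] [ 0.6548 -0.0717  0.1652] 0.16549453978142276
-32.20496762798663 -5.736577212454121
```

Vial in pocket A is seated: its top reads 0.1655, the same as its neighbours. Next is the second vial.

```bash
python3 -m crank '[[[-2,-0.3,0,0,0,0],[-3.4,-0.6,0,0,0,0],[-4.5,-0.8,0,0,0,0],[-4.8,-0.8,0,0,0,0],[-4.8,-0.8,0,0,0,0],[-4.7,-0.8,0,0,0,0],[-4,-0.7,0,0,0,0],[-2.5,-0.4,0,0,0,0],[-1.5,-0.3,0,0,0,0],[0,0,0,0,0,0]]]' 6
python3 -m crank '[[[0,0,1,0,0,0],[0,0,2,0,0,0],[0,0,2.5,0,0,0],[0,0,2.5,0,0,0],[0,0,2,0,0,0],[0,0,1.3,0,0,0],[0,0,0.6,0,0,0],[0,0,0.1,0,0,0],[0,0,0,0,0,0],[0,0,0,0,0,0]]]'
python3 - <<'E'
from h import *
c=ctrl.camera("wrist"); s=ctrl.read_state(); print(s["ee_pos"],s["tool_rot"])
W=world(c); f=c["frame"].astype(int)
m=(abs(W[...,2]-.069)<.006)&(f.min(-1)>90)
n,l,st,ce=cv2.connectedComponentsWithStats(m.astype(np.uint8))
for i in range(1,n):
    if st[i,4]>60: q=W[l==i]; print(st[i],ce[i].round(0),q.mean(0).round(4),((q.max(0)+q.min(0))/2).round(4))
E
```

```text
time_s: 15.3
ee_pos: [0.5683, -0.3882, 0.2386]
tool_rot: [-0.0, 0.741, 0.671, -0.0]
contact_force: [-0.1, 0.2, -0.1]
grip_width: 0.0603
time_s: 16.3
ee_pos: [0.5698, -0.3872, 0.1204]
tool_rot: [0.001, 0.741, 0.672, 0.0]
contact_force: [-0.0, 0.5, -0.1]
grip_width: 0.0601
[ 0.56965502 -0.38721683  0.1203674 ] [1.25662923e-03 7.40633850e-01 6.71907666e-01 1.00148819e-04]
[394 100  54  87 745] [408. 137.] [ 0.6746 -0.3519  0.069 ] [ 0.6829 -0.3584  0.069 ]
[ 235  183   39   38 1127] [254. 202.] [ 0.5693 -0.3865  0.0684] [ 0.5693 -0.3875  0.0669]
```

```bash
python3 -m crank '[[[0,0,0.6,0,0,0],[0,0,1.2,0,0,0],[0,0,1.6,0,0,0],[0,0,1.6,0,0,0],[0,0,1.4,0,0,0],[0,0,1,0,0,0],[0,0,0.6,0,0,0],[0,0,0.25,0,0,0],[0,0,0.1,0,0,0],[0,0,0,0,0,0]]]'
python3 -m crank '[[[0,0,0,0,0,0],[0,0,0,0,0,0],[0,0,0,0,0,0],[0,0,0,0,0,0],[0,0,0,0,0,0],[0,0,0,0,0,0],[0,0,0,0,0,0],[0,0,0,0,0,0],[0,0,0,0,0,0],[0,0,0,0,0,0]]]' 2 40
python3 -m crank '[[[0,0,-0.8,0,0,0],[0,0,-1.8,0,0,0],[0,0,-2.5,0,0,0],[0,0,-3,0,0,0],[0,0,-3,0,0,0],[0,0,-3,0,0,0],[0,0,-2.8,0,0,0],[0,0,-2,0,0,0],[0,0,-1,0,0,0],[0,0,-0.5,0,0,0]]]'
```

```text
time_s: 17.35
ee_pos: [0.5694, -0.387, 0.036]
tool_rot: [0.001, 0.741, 0.672, 0.0]
contact_force: [0.1, 0.7, 0.8]
grip_width: 0.06
time_s: 18.35
ee_pos: [0.5694, -0.387, 0.0361]
tool_rot: [0.001, 0.741, 0.672, 0.0]
contact_force: [-0.0, -0.0, 5.7]
grip_width: 0.026
time_s: 19.35
ee_pos: [0.5692, -0.3868, 0.241]
tool_rot: [0.001, 0.741, 0.672, 0.0]
contact_force: [0.0, -1.3, -0.5]
grip_width: 0.0262
```

```bash
python3 -m crank '[[[1.5,0.2,0,0,0,0],[3,0.4,0,0,0,0],[4,0.5,0,0,0,0],[4.5,0.5,0,0,0,0],[4.5,0.6,0,0,0,0],[4.5,0.5,0,0,0,0],[4.5,0.5,0,0,0,0],[4.5,0.5,0,0,0,0],[3.5,0.4,0,0,0,0],[3,0.4,0,0,0,0]]]'
python3 -m crank '[[[2.5,0.3,0,0,0,0],[2,0.3,0,0,0,0],[1.5,0.2,0,0,0,0],[1,0.1,0,0,0,0],[0.3,0.03,0,0,0,0],[0,0,0.5,0,0,0],[0,0,0.7,0,0,0],[0,0,0.7,0,0,0],[0,0,0.5,0,0,0],[0,0,0,0,0,0]]]'
python3 - <<'E'
from h import *
s=ctrl.read_state(); p=s["ee_pos"]; q=s["tool_rot"]
a=2*np.arctan2(q[2],q[1]); tx=np.array([np.cos(a),np.sin(a)]);ty=np.array([np.sin(a),-np.cos(a)])
d=np.array([.6670,.0539])-p[:2]; print(p,q,d@tx*100,d@ty*100)
c=ctrl.camera("top"); save(c,"t4.png",(190,130,310,230),5)
E
```

```text
time_s: 20.35
ee_pos: [0.6491, -0.0142, 0.237]
tool_rot: [-0.002, 0.74, 0.673, -0.001]
contact_force: [0.8, -1.2, -0.6]
grip_width: 0.0258
time_s: 21.35
ee_pos: [0.6658, 0.0535, 0.2136]
tool_rot: [-0.001, 0.741, 0.672, -0.001]
contact_force: [0.2, 0.7, -0.4]
grip_width: 0.0262
[0.66582021 0.05347597 0.21357287] [-0.00098372  0.74089273  0.67162195 -0.0009793 ] 0.05374360355337375 0.11326348088232677
```

View pics/t4.png

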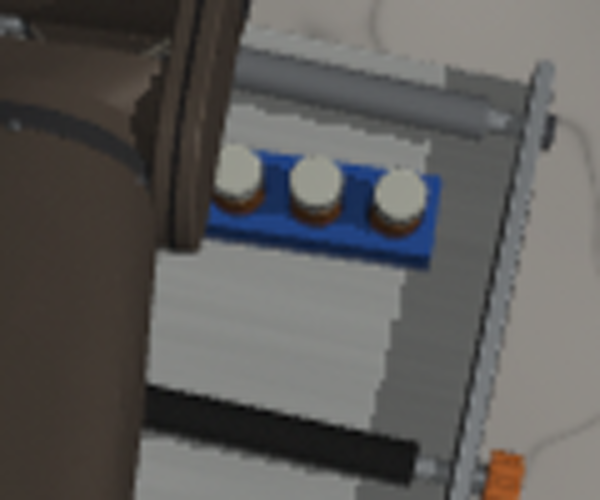

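Top crop: three caps stand in the rack at (238,172), (316,182) and (400,195), and the arm hides pocket D. I correct by 1 mm and insert.

```bash
python3 -m crank '[[[0.03,0.1,0.4,0,0,0],[0,0,0.8,0,0,0],[0,0,0.9,0,0,0],[0,0,0.9,0,0,0],[0,0,0.8,0,0,0],[0,0,0.5,0,0,0],[0,0,0.3,0,0,0],[0,0,0.1,0,0,0],[0,0,0,0,0,0],[0,0,0,0,0,0]]]'
python3 -m crank '[[[0,0,0.1,0,0,0],[0,0,0.1,0,0,0],[0,0,0.1,0,0,0],[0,0,0.1,0,0,0],[0,0,0.1,0,0,0],[0,0,0.1,0,0,0],[0,0,0.1,0,0,0],[0,0,0.1,0,0,0],[0,0,0.1,0,0,0],[0,0,0,0,0,0]]]'
```

```text
time_s: 22.4
ee_pos: [0.6679, 0.0541, 0.1689]
tool_rot: [0.0, 0.741, 0.672, 0.0]
contact_force: [-1.1, -0.7, -0.9]
grip_width: 0.0256
time_s: 23.4
ee_pos: [0.6675, 0.0542, 0.1591]
tool_rot: [-0.0, 0.741, 0.672, -0.0]
contact_force: [-0.2, 0.2, -0.9]
grip_width: 0.0261
```

Clean entry. I lower the remaining 2.6 cm, gently at the end.

```bash
python3 -m crank '[[[0,-0.03,0.2,0,0,0],[0,0,0.3,0,0,0],[0,0,0.3,0,0,0],[0,0,0.3,0,0,0],[0,0,0.3,0,0,0],[0,0,0.3,0,0,0],[0,0,0.3,0,0,0],[0,0,0.2,0,0,0],[0,0,0.1,0,0,0],[0,0,0,0,0,0]]]'
python3 -m crank '[[[0,0,0.1,0,0,0],[0,0,0.05,0,0,0],[0,0,0.05,0,0,0],[0,0,0.05,0,0,0],[0,0,0.02,0,0,0],[0,0,0,0,0,0],[0,0,0,0,0,0],[0,0,0,0,0,0],[0,0,0,0,0,0],[0,0,0,0,0,0]]]'
```

```text
time_s: 24.4
ee_pos: [0.6672, 0.0542, 0.1361]
tool_rot: [-0.0, 0.741, 0.672, -0.0]
contact_force: [0.6, 0.2, 0.1]
grip_width: 0.0261
time_s: 25.4
ee_pos: [0.6673, 0.0542, 0.1336]
tool_rot: [-0.0, 0.741, 0.672, -0.0]
contact_force: [-0.4, -0.7, -1.3]
grip_width: 0.0261
```

```bash
python3 -m crank '[[[0,0,0.05,0,0,0],[0,0,0.05,0,0,0],[0,0,0,0,0,0],[0,0,0,0,0,0],[0,0,0,0,0,0],[0,0,0,0,0,0],[0,0,0,0,0,0],[0,0,0,0,0,0],[0,0,0,0,0,0],[0,0,0,0,0,0]]]'
python3 -m crank '[[[0,0,0,0,0,0],[0,0,0,0,0,0],[0,0,0,0,0,0],[0,0,0,0,0,0],[0,0,-0.4,0,0,0],[0,0,-1,0,0,0],[0,0,-2,0,0,0],[0,0,-2.5,0,0,0],[0,0,-2.6,0,0,0],[0,0,-2,0,0,0]]]' 5
python3 -m crank '[[[-1,-0.6,0,0,0,0],[-2,-1.2,0,0,0,0],[-3,-1.8,0,0,0,0],[-4,-2.4,0,0,0,0],[-4,-2.4,0,0,0,0],[-3,-1.8,0,0,0,0],[-2,-1.2,0,0,0,0],[-1,-0.6,0,0,0,0],[0,0,0,0,0,0],[0,0,0,0,0,0]]]' 0 40
python3 - <<'E'
from h import *
import pickle
c=ctrl.camera("wrist"); s=ctrl.read_state(); print(s["ee_pos"],s["tool_rot"],s["grip_width"],s["qpos"].round(3))
save(c,"w5.png",s=1.5); pickle.dump(c,open("c5.pkl","wb"))
W=world(c); f=c["frame"].astype(int)
m=(abs(W[...,2]-.166)<.012)&(f.min(-1)>90)&(abs(W[...,1])<.12)
n,l,st,ce=cv2.connectedComponentsWithStats(m.astype(np.uint8))
for i in range(1,n):
    if st[i,4]>60: q=W[l==i]; print(st[i],ce[i].round(0),q.mean(0).round(4),np.median(q[:,2]))
for u0,n in((.54,"bar"),(.727,"fence")):
    m=(abs(W[...,2]-.126)<.006)&(abs(W[...,0]-u0-.16*W[...,1])<.035)&(abs(W[...,1])<.15)&(f[...,2]<f[...,0]+25)
    q=W[m]; print(n,m.sum(),q.mean(0).round(4),cv2.minAreaRect(q[:,:2].astype(np.float32)), np.degrees(np.arctan(np.polyfit(q[:,1],q[:,0],1)[0])))
E
```

```text
time_s: 26.4
ee_pos: [0.6674, 0.0542, 0.1331]
tool_rot: [0.0, 0.741, 0.672, 0.0]
contact_force: [-2.5, -0.1, 4.2]
grip_width: 0.0259
time_s: 27.4
ee_pos: [0.668, 0.0542, 0.2409]
tool_rot: [0.001, 0.741, 0.672, 0.001]
contact_force: [0.8, -0.7, 0.6]
grip_width: 0.0501
time_s: 28.4
ee_pos: [0.5285, -0.1329, 0.2373]
tool_rot: [-0.0, 0.741, 0.672, 0.0]
contact_force: [0.4, 0.5, 0.9]
grip_width: -0.0001
[ 0.5287846  -0.13257721  0.23741077] [-1.67351579e-04  7.40435374e-01  6.72127517e-01  1.73240494e-04] 7.313327236909851e-05 [-0.432 -0.005  1.89   0.     1.257 -0.336]
[ 408    5   49   48 1639] [433.  29.] [ 0.6574 -0.0305  0.1649] 0.16543161754774136
[ 399   77   46   40 1333] [423.  97.] [ 0.6529 -0.0732  0.165 ] 0.16543592760603143
bar 5443 [ 0.5265 -0.063   0.1273] ((0.5288166999816895, -0.06599202752113342), (0.1561174988746643, 0.06892236322164536), 81.70560455322266) 7.776838613552766
fence 5362 [ 0.7144 -0.0753  0.1271] ((0.7050201296806335, -0.07773830741643906), (0.14423908293247223, 0.06861002743244171), 89.23705291748047) 9.318522746614057
```

View pics/w5.png

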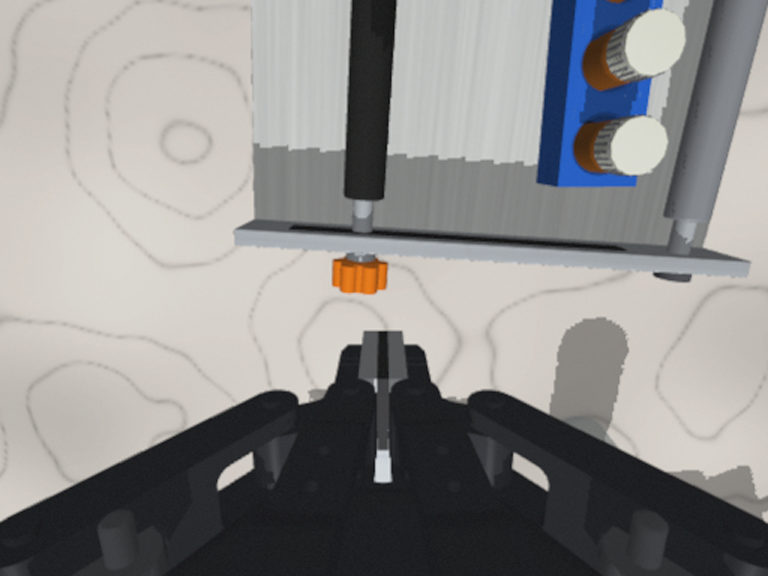

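All the tops seen read 0.1654. The black bar runs at about (372,100) and the fence at about (705,110) in the wrist view. I now turn the closed fingers so the jaw axis lies along the bar, which keeps the linkage clear of the vials, and go behind the bar's middle.

```bash
python3 -m crank '[[[0,0,0,0,0,-8.5],[0,0,0,0,0,-8.5],[0,0,0,0,0,-8.5],[0,0,0,0,0,-8.5],[0,0,0,0,0,-8.5],[0,0,0,0,0,-8.5],[0,0,0,0,0,-8.5],[0,0,0,0,0,-8.5],[0,0,0,0,0,-8.5],[0,0,0,0,0,-8.5]]]'
python3 -m crank '[[[0.2,0.5,0,0,0,-1.4],[0.7,1.7,0,0,0,0],[0.9,2.5,0,0,0,0],[1,2.7,0,0,0,0],[1,2.7,0,0,0,0],[1,2.5,0,0,0,0],[0.8,2,0,0,0,0],[0.5,1.3,0,0,0,0],[0.3,0.6,0,0,0,0],[0,0,0,0,0,0]]]'
python3 - <<'E'
from h import *
import pickle
s=ctrl.read_state(); print(s["ee_pos"],s["tool_rot"],s["qpos"].round(3),s["contact_force"])
c=ctrl.camera("top"); pickle.dump(c,open("c6.pkl","wb")); save(c,"t6.png",(140,110,310,260),4.5)
E
```

```text
time_s: 29.45
ee_pos: [0.5291, -0.132, 0.2374]
tool_rot: [-0.0, 0.088, 0.996, 0.0]
contact_force: [0.3, -0.1, -0.2]
grip_width: 0.0001
time_s: 30.45
ee_pos: [0.4914, 0.0408, 0.2376]
tool_rot: [0.0, 0.08, 0.997, -0.0]
contact_force: [0.1, 0.1, 0.5]
grip_width: 0.0001
[0.49142866 0.04081383 0.23764386] [ 3.18737038e-05  7.95223784e-02  9.96833080e-01 -2.37872959e-05] [-0.123 -0.129  2.006 -0.     1.264 -1.535] [0.14843391 0.14295417 0.45725053]
```

View pics/t6.png

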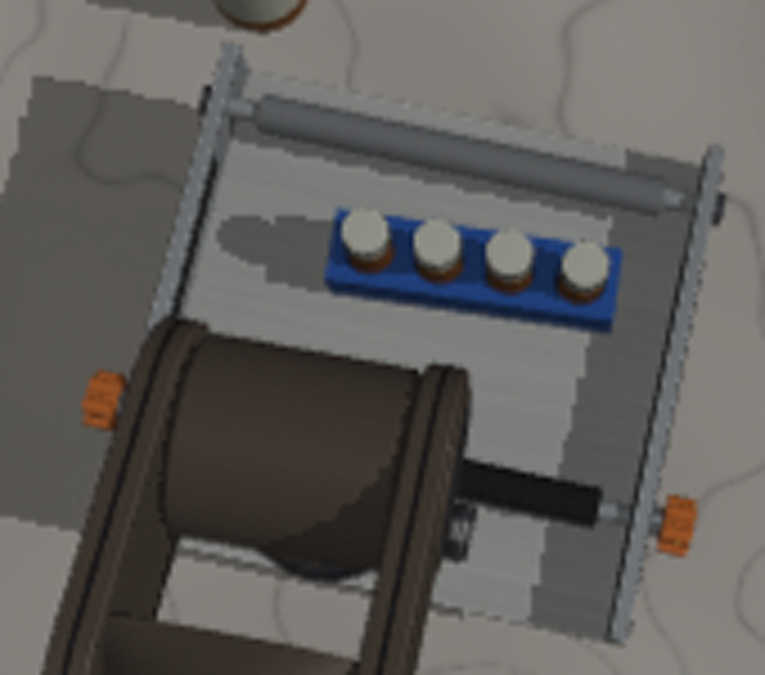

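Four caps are in the rack at (366,235), (437,245), (509,255) and (585,268), all even. The bar is free, and the tool is behind its middle. I go down behind it.

```bash
python3 -m crank '[[[0,0,0.6,0,0,0],[0,0,1.5,0,0,0],[0,0,2.3,0,0,0],[0,0,2.5,0,0,0],[0,0,2.3,0,0,0],[0,0,1.8,0,0,0],[0,0,1.1,0,0,0],[0,0,0.6,0,0,0],[0,0,0.3,0,0,0],[0,0,0,0,0,0]]]'
python3 -m crank '[[[-0.1,0,0,0,0,0],[-0.3,0,0,0,0,0],[-0.4,0,0,0,0,0],[-0.4,0,0,0,0,0],[-0.4,0,0,0,0,0],[-0.4,0,0,0,0,0],[-0.4,0,0,0,0,0],[-0.4,0,0,0,0,0],[-0.4,0,0,0,0,0],[-0.3,0,0,0,0,0]]]'
```

```text
time_s: 31.5
ee_pos: [0.492, 0.0397, 0.1077]
tool_rot: [0.0, 0.08, 0.997, -0.0]
contact_force: [0.1, 0.1, 0.0]
grip_width: 0.0001
time_s: 32.5
ee_pos: [0.5261, 0.0344, 0.1073]
tool_rot: [-0.001, 0.08, 0.997, 0.0]
contact_force: [-1.5, 0.2, -0.5]
grip_width: -0.0003
```

Contact with the bar at about 1.5 N, its drag. About 89 mm remain to the rack and 126 mm to the fence.

```bash
python3 -m crank '[[[-0.4,0,0,0,0,0],[-0.6,0,0,0,0,0],[-0.7,0,0,0,0,0],[-0.7,0,0,0,0,0],[-0.7,0,0,0,0,0],[-0.7,0,0,0,0,0],[-0.7,0,0,0,0,0],[-0.7,0,0,0,0,0],[-0.5,0,0,0,0,0],[-0.4,0,0,0,0,0]]]'
python3 -m crank '[[[-0.3,0,0,0,0,0],[-0.2,0,0,0,0,0],[-0.2,0,0,0,0,0],[-0.2,0,0,0,0,0],[-0.2,0,0,0,0,0],[-0.2,0,0,0,0,0],[-0.2,0,0,0,0,0],[-0.2,0,0,0,0,0],[-0.2,0,0,0,0,0],[-0.2,0,0,0,0,0]]]'
python3 -m crank '[[[-0.2,0,0,0,0,0],[-0.2,0,0,0,0,0],[-0.2,0,0,0,0,0],[-0.2,0,0,0,0,0],[-0.2,0,0,0,0,0],[-0.2,0,0,0,0,0],[-0.2,0,0,0,0,0],[-0.2,0,0,0,0,0],[-0.2,0,0,0,0,0],[-0.2,0,0,0,0,0]]]'
```

```text
time_s: 33.5
ee_pos: [0.5871, 0.0245, 0.1077]
tool_rot: [0.0, 0.08, 0.997, -0.0]
contact_force: [-2.4, 0.0, -0.4]
grip_width: 0.0001
time_s: 34.5
ee_pos: [0.6071, 0.0213, 0.1075]
tool_rot: [-0.0, 0.08, 0.997, 0.0]
contact_force: [-2.9, -0.9, 2.0]
grip_width: 0.0
time_s: 35.5
ee_pos: [0.627, 0.0181, 0.1075]
tool_rot: [-0.0, 0.08, 0.997, 0.0]
contact_force: [-4.6, 0.1, 0.4]
grip_width: -0.0004
```

```bash
python3 -m crank '[[[-0.15,0,0,0,0,0],[-0.15,0,0,0,0,0],[-0.15,0,0,0,0,0],[-0.15,0,0,0,0,0],[-0.15,0,0,0,0,0],[-0.15,0,0,0,0,0],[-0.15,0,0,0,0,0],[-0.15,0,0,0,0,0],[-0.1,0,0,0,0,0],[-0.1,0,0,0,0,0]]]'
python3 -m crank '[[[-0.1,0,0,0,0,0],[-0.05,0,0,0,0,0],[-0.05,0,0,0,0,0],[-0.05,0,0,0,0,0],[-0.05,0,0,0,0,0],[-0.05,0,0,0,0,0],[-0.05,0,0,0,0,0],[-0.05,0,0,0,0,0],[-0.05,0,0,0,0,0],[0,0,0,0,0,0]]]'
```

```text
time_s: 36.5
ee_pos: [0.6408, 0.0158, 0.1075]
tool_rot: [-0.0, 0.08, 0.997, -0.0]
contact_force: [-3.1, 1.8, -1.4]
grip_width: -0.0001
time_s: 37.5
ee_pos: [0.6436, 0.0153, 0.1075]
tool_rot: [-0.003, 0.08, 0.997, 0.0]
contact_force: [-9.7, 1.6, 2.7]
grip_width: -0.0004
```

```bash
python3 -m crank '[[[-0.04,0,0,0,0,0],[-0.04,0,0,0,0,0],[-0.04,0,0,0,0,0],[-0.03,0,0,0,0,0],[0,0,0,0,0,0],[0,0,0,0,0,0],[0,0,0,0,0,0],[0,0,0,0,0,0],[0,0,0,0,0,0],[0,0,0,0,0,0]]]'
python3 - <<'E'
from h import *
import pickle
F=[]
c=ctrl.camera("top"); F.append(ctrl.read_state()["contact_force"])
ctrl.camera("wrist"); F.append(ctrl.read_state()["contact_force"])
ctrl.camera("side"); F.append(ctrl.read_state()["contact_force"])
print(np.round(F,1),ctrl.read_state()["ee_pos"])
pickle.dump(c,open("c7.pkl","wb")); save(c,"t7.png",(140,110,310,260),4.5)
E
```

```text
time_s: 38.5
ee_pos: [0.6443, 0.0153, 0.1073]
tool_rot: [-0.004, 0.08, 0.997, 0.0]
contact_force: [-11.4, 1.6, 2.9]
grip_width: -0.0
[[-12.4   2.1   3.6]
 [-11.2   2.1   2.1]
 [-12.    1.2   3. ]] [0.64424021 0.01532432 0.10724963]
```

View pics/t7.png

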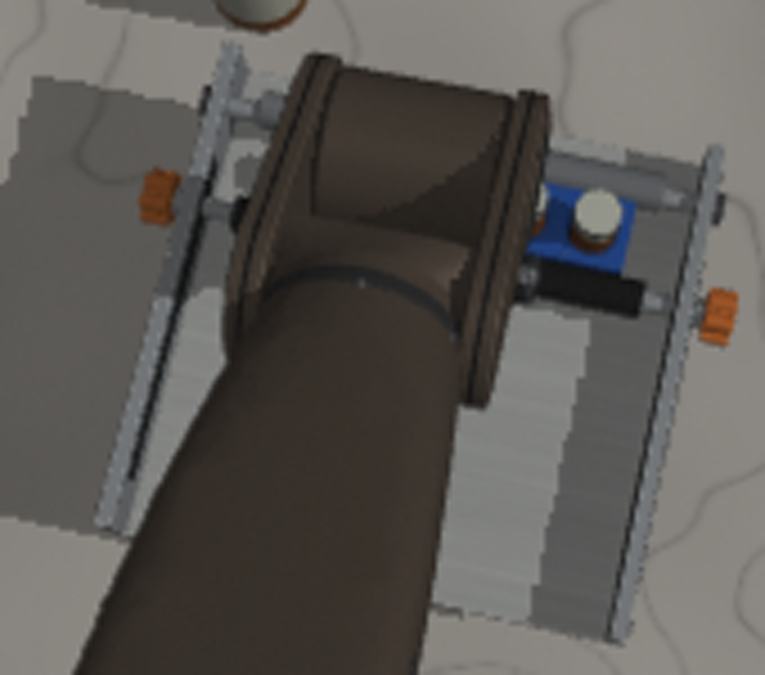

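Both bars hold the rack, and the visible end at (590,225) looks parallel to them. Tool force is about 12 N; less the drags, the fence gets roughly 8 to 10 N. I press slightly more and check squareness and seating from the depth data.

```bash
python3 -m crank '[[[-0.04,0,0,0,0,0],[-0.04,0,0,0,0,0],[-0.04,0,0,0,0,0],[-0.04,0,0,0,0,0],[0,0,0,0,0,0],[0,0,0,0,0,0],[0,0,0,0,0,0],[0,0,0,0,0,0],[0,0,0,0,0,0],[0,0,0,0,0,0]]]'
python3 - <<'E'
from h import *
import pickle
F=[]
cs={}
for n in("top","wrist","side")*2: cs[n]=ctrl.camera(n); F.append(ctrl.read_state()["contact_force"])
print(np.mean(F,0).round(2),np.ptp(F,0).round(1),ctrl.read_state()["ee_pos"])
pickle.dump(cs,open("c8.pkl","wb"))
def lines(c,tag):
    W=world(c); f=c["frame"].astype(int)
    m=(f[...,2]>f[...,0]+30)&(abs(W[...,2]-.128)<.006)&(abs(W[...,1])<.2)&(W[...,0]<.8)&(W[...,0]>.5)
    if m.sum()>40: print(tag,"rack",m.sum(),W[m].mean(0).round(4),cv2.minAreaRect(W[m][:,:2].astype(np.float32)))
    m=(abs(W[...,2]-.166)<.006)&(f.min(-1)>85)&(abs(W[...,1])<.12)&(abs(W[...,0]-.69)<.06)
    n,l,st,ce=cv2.connectedComponentsWithStats(m.astype(np.uint8))
    for i in range(1,n):
        if st[i,4]>15: q=W[l==i]; print(tag,"cap",st[i,4],ce[i].round(),q.mean(0).round(4),np.median(q[:,2]).round(4))
for n in("top","side"): lines(cs[n],n)
save(cs["side"],"s8.png",(140,130,330,290),4)
E
```

```text
time_s: 39.65
ee_pos: [0.6449, 0.0153, 0.1069]
tool_rot: [-0.006, 0.08, 0.997, 0.0]
contact_force: [-13.2, 0.8, 2.9]
grip_width: 0.0003
[-14.18   1.79   4.12] [2.  1.4 0.7] [0.64491646 0.01526983 0.10688066]
top rack 192 [ 0.6859 -0.0695  0.1282] ((0.6902937889099121, -0.07120892405509949), (0.056890781968832016, 0.04648657515645027), 80.33704376220703)
top cap 84 [272. 156.] [ 0.6876 -0.0783  0.1665] 0.1669
side rack 210 [0.699  0.0498 0.1283] ((0.7065658569335938, 0.04738306254148483), (0.1260291188955307, 0.05492302030324936), 82.00579071044922)
side cap 133 [211. 182.] [ 0.6984 -0.0076  0.1663] 0.1671
side cap 79 [202. 194.] [0.7081 0.0515 0.1663] 0.1672
```

View pics/s8.png

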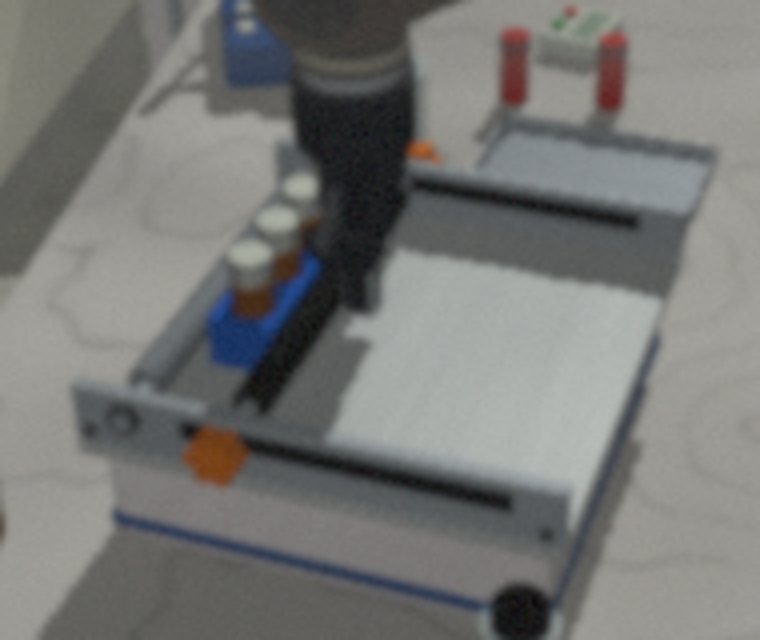

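The side crop shows the rack (265,315) held between the fence and the black bar, with upright caps at (250,258), (278,222) and (302,187); the fourth is hidden from this side. The cap line gives a yaw of −9.0°, against about −9.2° for the shaker, so the rack is square. Push is about 14.3 N, which leaves about 10 to 13 N on the fence. I hold it there.

```bash
for i in 1 2 3; do python3 -m crank '[[[0,0,0,0,0,0],[0,0,0,0,0,0],[0,0,0,0,0,0],[0,0,0,0,0,0],[0,0,0,0,0,0],[0,0,0,0,0,0],[0,0,0,0,0,0],[0,0,0,0,0,0],[0,0,0,0,0,0],[0,0,0,0,0,0]]]' | grep -E 'time|force|ee'; done
python3 - <<'E'
from h import *
import pickle
c0=pickle.load(open("c6.pkl","rb")); c1=ctrl.camera("top")
# fence shift before/after: match visible right end of the fence (depth top edge)
for c in(c0,c1):
    W=world(c); f=c["frame"].astype(int); e=np.array([.987,-.16]); y=np.array([.16,.987])
    S=W[...,:2]@e; T=W[...,:2]@y
    for nm,lo in(("fence",.65),):
        m=(abs(W[...,2]-.128)<.004)&(abs(S-.72)<.03)&(T>-.02)&(T<.0)if 0 else (W[...,2]>.122)&(W[...,2]<.134)&(S>.70)&(S<.75)&(T>0.0)&(T<.04)
        m2=(W[...,2]>.122)&(W[...,2]<.134)&(S>.70)&(S<.75)&(T>-.01)&(T<.025)&(f[...,2]<f[...,0]+25)
        print(m2.sum(), S[m2].mean().round(4) if m2.sum() else None)
F=[ctrl.read_state()["contact_force"]]
print(np.round(F,2))
E
```

```text
time_s: 40.95
ee_pos: [0.6449, 0.0153, 0.1069]
contact_force: [-14.4, 2.1, 4.5]
time_s: 41.95
ee_pos: [0.6449, 0.0153, 0.1069]
contact_force: [-14.4, 1.5, 4.3]
time_s: 42.95
ee_pos: [0.6449, 0.0153, 0.1069]
contact_force: [-13.4, 2.1, 3.9]
93 0.7204
87 0.7239
[[-13.74   1.75   4.59]]
```

Steady at about 14 N on the tool. The fence has moved about 3.5 mm, which is about 10.5 N, inside the band. I hand in.

```bash
python3 -c "
from workcell import ctrl
print(ctrl.close_job())"
```

```text
the job is handed in; nothing more can be done
None
```

I put both amber vials into the rack's end pockets. Then I pushed the black bar at its middle with closed fingers until the rack sat against the foam bar, and handed the job in at about 43 s while still pressing.

- **Seating:** the end vials' cap tops read about 0.165–0.167 m at the last looks, as for the two vials already there, against 0.166 m expected when seated.
- **Squareness:** the rack's angle came out at −9.0°, against about −9.2° for the shaker. This was measured from the two end caps, each seen by a different camera.
- **Press:** I held about 14 N on the tool, steady for over 3 s. The foam bar moved about 3.5 mm, which is about 10.5 N, and that agrees with 14 N less the drag of the bar and rack. The highest push I read was about 14.4 N.
- **Odd reading:** about 4 N of upward force on the fingers remained while pressing. It was steady and I left it.
- **Not checked at the end:** I did not measure the flask, beaker or jar again. I kept the arm's path clear of them and saw no sign of contact. In the last pictures, three caps at most were visible at once because the arm hid the rest.

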